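# Load the crucible carousel and press its keyed spindle home

### The arm

A 6-joint arm with a two-finger parallel gripper is mounted at the origin on the work surface. World frame = base frame: x ahead of the robot, y to its left, z up, the work surface at z = 0. Lengths are in mm, angles in rad, forces in N, time in s.
With the tool pointing down it reaches from about 275 to 875 mm from the base axis. Payload 12.5 kg.
Tool frame: the origin (TCP) lies at the very end of the fingers, on their centre line; the grasp point (between the pads) lies 19 mm behind it (manip.grip_depth is the distance from the TCP to the grasp point, in mm); z points along the fingers, y is the line along which they close (so a half turn about z gives the same grasp; the last joint's range is limited). The gripper opens to 85 mm and grips with 20 to 120 N. Pads are 22 mm wide; open, the fingers measure 114 mm over their backs; the gripper's body (76 mm by 85 mm) begins 54 mm behind the grasp point. The pads swing forward as they close: fully open they stand 13 mm farther back than shut.
Start: joints at [-1.256, 0.351, 1.652, -0, 1.139, -0.085], TCP at [214.096, -506.604, 231.29] pointing down, gripper open.
Joint ranges: [-2.75, 2.75], [-0.79, 2.1], [0.01, 2.65], [-1.57, 4.71], [0.07, 3.14], [-2.87, 2.87]. Speed limits (rad/s): [2.22, 2.22, 2.79, 3.14, 3.14, 3.14].

### API

Orientations are given as a unit quaternion [w, x, y, z].
In Python, from plant import manip gives the robot as it stands. The module is installed in compiled form; this text tells all that it offers.
- The arm moves only by the tool apply_moves, never from a script. Its argument "steps" is a list of rows, each an object of numbers: "dx", "dy", "dz": the shift along the tool's x, y, z in m; "twist": the turn about the tool's z in rad; "gripper": the gripper's target within -1 to 1 (shut at 1, half-way at 0, fully open at -1). In form: [{"dx": .., "dy": .., "dz": .., "twist": .., "gripper": ..}, ...]. A call has 1 to 5 rows; each row shifts and turns the commanded pose from where the row before left it, along the tool's axes as they then stand; what a row does not reach is not made up. A row lasts 1/8 s, in which the tool goes at most 62.5 mm and 10.7 degrees, less where a joint would pass 70% of its speed; a pose out of reach is approached as far as the arm can. A call with a gripper value outside its range is refused whole. The fingers move at their own pace and stop on an object; "squeeze" is the grip in N (left out, the last holds). Time passes only in rows, so rows that do not move let the fingers close. It gives the time, the measured TCP pose, the force, the opening and the grip force at its end, in the units of the state.
- manip.observe(): the state, without advancing time (a new reading comes with each control period).
- manip.camera(name): name is "scene" or "top" or "wrist"; returns the picture (420x560x3 uint8, red, green, blue); there is no depth.
- manip.camera_model(name): a dict with "K" (3x3 intrinsics, pixels), "extrinsics" (4x4, takes a point from world to camera coordinates). Camera axes: x right, y down, z forward; pixel columns grow to the right and rows downward; lengths in mm; the calibration is good to about 2 mm. A picture is of the moment at which its call begins: read the wrist's pose just before it. camera_model takes no time and is no camera call; for the wrist camera it gives the pose at the moment of the call.
- manip.finish_job(): hands the job in; it is judged then, once.
Trained networks look in the newest picture that a camera, given by its name, has taken for a name from the list of things; names that differ only in an ending like _2 or _b are one class to them, and where a whole thing is asked for, a point or a joint stands for the part that bears it (a point fixed in the world has none). Each returns a list of dicts, best first, with "confidence" (0 to 1); they miss things now and then, are a little off and sometimes report something else, mostly with a low value. They report only what shows in the picture. A call takes as long as a camera call. They do not tell look-alikes from the thing itself.
- manip.find_in(camera, thing): "location" ([x, y, z] in mm, in the coordinates of the camera as it stood for that picture, good to about 4 mm: the middle of the surface that is visible of it).
- manip.spot_point(camera, thing): "location" ([x, y, z] in mm, in the coordinates of the camera as it stood for that picture, good to about 4 mm: a listed point, or the origin of a listed thing).
The state is a dict: "time": time; "joint_pos": joint angles; "qvel": joint speeds; "joint_efforts": joint torques, N m; "eef_pos": TCP position; "eef_rot": TCP orientation; "force": force on the tool from outside, world axes, zero at the start; "moment": the same for the moment, N m; "grip_width": opening from 0.0 (shut) to 1.0 (fully open); "grasp_force": force on a finger pad.
Only numpy, scipy, OpenCV 4.12 (cv2) and the standard library are available. Lean on these libraries where they do the work, as an engineer would, in place of code of your own. Each camera call takes 0.05 s, during which the arm holds its last target. There are 200 camera calls.

### The job

Load the ashing carousel: first stand the tall open crucible in the pocket marked with one dot and let go of it, then the squat open crucible in the pocket marked with two dots, both upright and down on the pocket floor. Then lift the keyed spindle out of its rest, put it into the carousel's centre hub, turn it until its key slips into the keyway, and push against the spring until its collar sits on the hub. Finish while still gripping the spindle and holding it down fully home, since the spring pushes it back up if it is let go; leave the lidded crucible in pocket three, the shallow dish and the brass weight where they are.

Things in the scene. Friction and masses are not known exactly. Their poses are not given: they have to be found in the camera images.
- carousel: Crucible carousel, fixed: flat round aluminium plate, 280 mm across, top face 14 mm above the counter. Origin on its axis at counter level, z up. Three collared pockets stand 80 mm from the axis, at +60, 180 and -60 degrees from its x axis (one, two, three dots). At the centre a steel hub, about 50 mm across, its flat top 66 mm above the counter.
- pocket_1 (a point): Floor centre of the pocket marked with one black dot on the plate's rim. Each pocket is a round collar: 44 mm inside, 52 mm outside, walls 10 mm high above this point. Seen from above it is the next pocket counter-clockwise from the lidded crucible's.
- pocket_2 (a point): Floor centre of the pocket marked with two black dots; same size. The next counter-clockwise from pocket one, across the hub from the keyway.
- pocket_3 (a point): Floor centre of the pocket marked with three black dots; same size; already holds the lidded crucible.
- hub_mouth (a point): Centre of the hub's bore at its flat top; axes as the carousel's. The bore is 22 mm across. A keyway 8 mm wide, reaching 18 mm from the axis, runs down its whole length on the carousel's +x side, between pockets one and three.
- ejector (a joint): Spring plunger at the bottom of the bore, m pressed down: 0 at rest, when its top is 40 mm below the hub's top; 0.008 when the spindle is home; stop at 0.010. It needs about 6 N to start moving and about 10 N at 8 mm, more than the spindle weighs.
- spindle: Keyed steel spindle, 100 mm long, 0.25 kg, upright in its rest. Origin at its lower tip, z up along it. From the tip up: 20 mm shaft, tapered over 5 mm; key 6 mm wide on its +x side, from 14 to 44 mm, reaching 15 mm from the axis, its flat lower end lands on the hub's top unless over the keyway; collar 48 mm across from 48 to 54 mm; square black head 28 x 28 mm from 54 to 100 mm.
- spindle_collar (a point): Centre of the underside of the spindle's collar, 48 mm above its tip; it meets point hub_mouth when home.
- spindle_head (a point): On the axis of the square head, 80 mm above the tip: the place to grip. The head's flats face the spindle's x and y axes. In the rest the spindle's x axis (the key side, hidden in the rest) points within 0.5 rad of world +x, away from the robot.
- rest: Fixed grey spindle rest: tube 56 mm outside, 36 mm inside, 52 mm high on a 90 mm square foot 3 mm thick; origin at counter level on its axis. The spindle's collar lies on its top; the spindle lifts straight out (48 mm until clear).
- tall_crucible: Tall open fired-clay crucible, straight cylinder 38 mm across, 70 mm high, wall 4 mm, about 90 g, standing on the counter. Origin at the centre of its underside, z up.
- squat_crucible: Squat open fired-clay crucible, 38 mm across, 50 mm high, wall 4 mm, about 70 g, standing on the counter. Origin at the centre of its underside, z up.
- lidded_crucible: Lidded crucible with a small knob, 42 mm across its lid, 56 mm high, standing in pocket three: leave it there. Origin at its underside.
- ash_dish: Shallow open clay dish, 60 mm across, 22 mm high, standing among the crucibles: leave it. Origin at its underside.
- check_weight: Brass check weight, 44 mm across, 52 mm high, beyond the spindle rest on the right: leave it. Origin at its underside.
Things that resemble listed ones, but are neither listed nor needed, are in the scene too. What is shaped like the squat_crucible but green or purple is not meant. What is shaped like the spindle but green is not meant.

How it is judged:
By the outcome, as a careful person would: the job done as asked, in the order asked, and still so for the second after the job is handed in, while the arm keeps its last pose, push and grip.
It also fails if it takes over 67 s, if anything falls off the work surface, if the arm or the gripper's body presses on something with over 40 N, if the wrist force passes 120 N, or if a joint passes its speed limit or range.

## Working session

There is one attempt and no reset: what is moved stays moved. The work goes in short steps, Python scripts to look and compute and a tool call to move; the robot and the scene stay as the last step left them, time stands still between calls to the robot, and variables do not carry over. Pictures are saved under pics/ and viewed, at most 10 in all, crops included, and the job is handed in when it is done.

Besides the shell and the picture viewer there is one more tool, called after ">>>" as name(argument=value, ...) on one line, values as JSON. apply_moves: Moves the arm, as the interface text tells. Its arguments: {"type":"object","properties":{"steps":{"type":"array"},"squeeze":{"type":"number"}},"required":["steps"]}

```bash
mkdir -p pics
cat > h.py <<'E'
import numpy as np, cv2
from plant import manip
def toworld(cam,p):
    E=np.array(manip.camera_model(cam)["extrinsics"]); return np.linalg.inv(E)[:3]@np.append(p,1)
def proj(cam,P):
    m=manip.camera_model(cam);E=np.array(m["extrinsics"]);q=np.array(m["K"])@(E[:3]@np.append(P,1));return q[:2]/q[2]
def ray(cam,uv,z):
    m=manip.camera_model(cam);E=np.array(m["extrinsics"]);R=E[:3,:3];c=-R.T@E[:3,3]
    d=R.T@np.linalg.inv(np.array(m["K"]))@np.array([*uv,1.]);return c+d*(z-c[2])/d[2]
def snap(cam,name):
    im=np.array(manip.camera(cam));cv2.imwrite(f'pics/{name}.png',im[:,:,::-1]);return im
def look(cam,things,f='spot'):
    for t in things:
        r=(manip.spot_point if f=='spot' else manip.find_in)(cam,t)
        for d in r[:4]:
            w=toworld(cam,d["location"]);print(cam,f,t,round(d["confidence"],2),np.round(w,0),np.round(proj(cam,w),0))
E
python3 - <<'E'
from h import *
a=snap('top','top0');b=snap('scene','scene0')
T=['pocket_1','pocket_2','pocket_3','hub_mouth','spindle_head','spindle','tall_crucible','squat_crucible','ash_dish','check_weight']
look('top',T);look('scene',T)
s=manip.observe();print(s["time"],s["eef_pos"],s["eef_rot"],s["force"],manip.grip_depth)
for c in('top','scene'):
  E=np.array(manip.camera_model(c)["extrinsics"]);print(c,-E[:3,:3].T@E[:3,3])
E
```

```text
top spot pocket_1 0.81 [527. -64.  14.] [326. 220.]
top spot pocket_1 0.58 [628.  32.  12.] [284. 176.]
top spot pocket_1 0.39 [549.  11.  62.] [293. 206.]
top spot pocket_2 0.81 [527. -64.  14.] [326. 220.]
top spot pocket_2 0.58 [628.  32.  12.] [284. 176.]
top spot pocket_2 0.39 [549.  11.  62.] [293. 206.]
top spot pocket_3 0.81 [527. -64.  14.] [326. 220.]
top spot pocket_3 0.58 [628.  32.  12.] [284. 176.]
top spot pocket_3 0.39 [549.  11.  62.] [293. 206.]
top spot hub_mouth 0.75 [548.   6.  67.] [296. 206.]
top spot spindle_head 0.75 [ 414. -280.   79.] [435. 272.]
top spot spindle_head 0.62 [ 517. -293.   81.] [439. 222.]
top spot spindle 0.81 [ 417. -277.    3.] [421. 271.]
top spot spindle 0.77 [ 519. -294.    4.] [427. 226.]
top spot tall_crucible 0.59 [470. 259.  -2.] [183. 244.]
top spot squat_crucible 0.9 [592. 278.   0.] [178. 191.]
top spot squat_crucible 0.69 [667. 318.  -4.] [163. 160.]
top spot squat_crucible 0.55 [606. 363.   2.] [141. 184.]
top spot ash_dish 0.86 [491. 389.   2.] [126. 234.]
top spot check_weight 0.65 [ 629. -278.    2.] [417. 179.]
scene spot p
[... 847 characters left out ...]
 266.   3.] [374. 188.]
scene spot tall_crucible 0.38 [491. 387.  -0.] [423. 184.]
scene spot squat_crucible 0.61 [593. 271.   2.] [397. 229.]
scene spot squat_crucible 0.57 [668. 319.  -0.] [430. 251.]
scene spot squat_crucible 0.55 [604. 361.   1.] [435. 223.]
scene spot ash_dish 0.55 [490. 391.  -3.] [424. 184.]
scene spot ash_dish 0.43 [ 518. -287.    2.] [147. 263.]
scene spot check_weight 0.65 [ 624. -286.    3.] [155. 306.]
1.1 [ 214.12002451 -506.59120857  231.2863105 ] [-1.28710168e-05  9.80080044e-01  1.98602890e-01 -2.11063396e-06] [ 0.54131892 -0.73843278  0.29044807] 18.700000000000003
top [387.03506603  35.46766996 923.80996942]
scene [1095.30394318 -139.44794771  946.10436605]
```

View pics/top0.png

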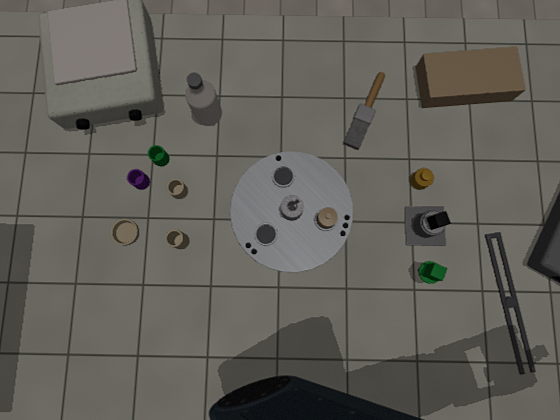

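View pics/scene0.png

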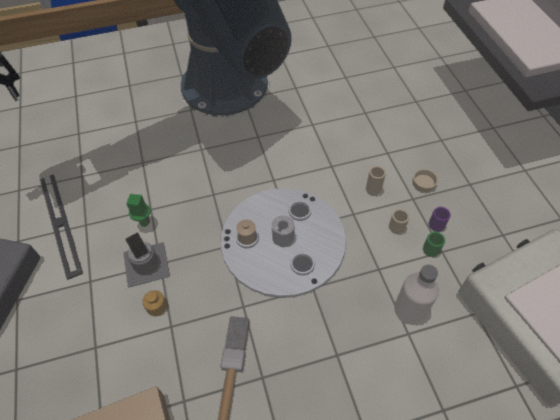

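Top picture: the clay crucibles are at (177,188) (squat) and (177,240) (tall). Green (158,155) and purple (138,179) are squat look-alikes. The dish is at (126,232). The black-headed spindle in its grey rest is at (437,220); the green one at (432,271) is the look-alike. One dot at (278,158) marks pocket 1 at (283,176), two dots at (251,248) mark pocket 2 at (266,234), and three dots mark the lidded crucible's pocket. The scene picture agrees: tall (376,180), squat (399,221), black spindle (138,246).

Run:
```python
from h import *
a=cv2.imread('pics/top0.png')
c=lambda x,y,w,h,k:cv2.resize(a[y:y+h,x:x+w],None,fx=k,fy=k,interpolation=cv2.INTER_CUBIC)
L=c(110,140,100,120,4);R=c(400,160,60,120,4)
cv2.imwrite('pics/crop1.png',np.hstack([L,R]))
```

```text
(no output)
```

View pics/crop1.png

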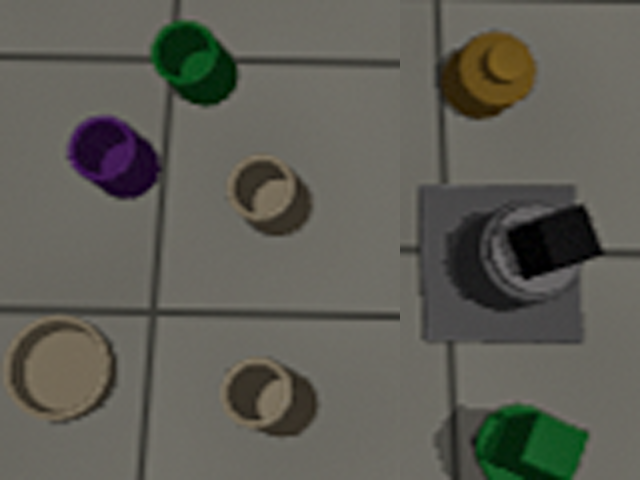

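>>> apply_moves(steps=[{"dx": 0.045, "dy": -0.037, "dz": -0.007}, {"dx": 0.045, "dy": -0.037, "dz": -0.007}, {"dx": 0.045, "dy": -0.037, "dz": -0.007}, {"dx": 0.045, "dy": -0.037, "dz": -0.007}, {"dx": 0.045, "dy": -0.037, "dz": -0.007}])

```text
invalid input
```

>>> apply_moves(steps=[{"dx": 0.045, "dy": -0.037, "dz": -0.007}, {"dx": 0.045, "dy": -0.037, "dz": -0.007}, {"dx": 0.045, "dy": -0.037, "dz": -0.007}, {"dx": 0.045, "dy": -0.037, "dz": -0.007}, {"dx": 0.045, "dy": -0.037, "dz": -0.007}])

```text
invalid input
```

The crop confirms it. The two clay crucibles (squat at crop (270,195), tall at (270,397)) are uncoloured, and the black-headed spindle at (550,245) stands in the grey rest. The move call probably needs every field, so I'll give them all.

>>> apply_moves(steps=[{"dx": 0.045, "dy": -0.037, "dz": -0.007, "twist": 0, "gripper": -1}, {"dx": 0.045, "dy": -0.037, "dz": -0.007, "twist": 0, "gripper": -1}, {"dx": 0.045, "dy": -0.037, "dz": -0.007, "twist": 0, "gripper": -1}, {"dx": 0.045, "dy": -0.037, "dz": -0.007, "twist": 0, "gripper": -1}, {"dx": 0.045, "dy": -0.037, "dz": -0.007, "twist": 0, "gripper": -1}])

```text
time: 1.72
eef_pos: [349.9, -247.0, 266.7]
eef_rot: [0.0, 0.98, 0.198, 0.0]
force: [1.7, -0.4, 1.6]
grip_width: 0.998
grasp_force: 0.0
```

>>> apply_moves(steps=[{"dx": 0.045, "dy": -0.037, "dz": -0.007, "twist": 0, "gripper": -1}, {"dx": 0.045, "dy": -0.037, "dz": -0.007, "twist": 0, "gripper": -1}, {"dx": 0.045, "dy": -0.037, "dz": -0.007, "twist": 0, "gripper": -1}, {"dx": 0.045, "dy": -0.037, "dz": -0.007, "twist": 0, "gripper": -1}, {"dx": 0.045, "dy": -0.037, "dz": -0.007, "twist": 0, "gripper": -1}])

```text
time: 2.35
eef_pos: [485.2, 11.3, 301.7]
eef_rot: [0.0, 0.98, 0.199, 0.0]
force: [0.5, -1.1, 0.5]
grip_width: 1.001
grasp_force: 0.0
```

Run:
```python
from h import *
a=snap('wrist','w0')
look('wrist',['pocket_1','hub_mouth','spindle','tall_crucible'])
E=np.array(manip.camera_model('wrist')["extrinsics"]);print(-E[:3,:3].T@E[:3,3],E[:3,:3])
```

```text
wrist spot pocket_1 0.86 [497.  68.  17.] [241. 144.]
wrist spot pocket_1 0.86 [532. -63.  17.] [349. 160.]
wrist spot pocket_1 0.8 [630.  34.  16.] [312.  47.]
wrist spot hub_mouth 0.96 [549.  17.  67.] [298. 122.]
wrist spot spindle 0.91 [ 520. -295.    8.] [495. 231.]
wrist spot spindle 0.57 [ 414. -285.    2.] [446. 290.]
wrist spot tall_crucible 0.74 [493.  62.  15.] [242. 146.]
wrist spot tall_crucible 0.71 [475. 257.  -0.] [89. 95.]
[559.73689765  40.19798885 444.45602556] [[ 3.89349955e-01 -9.21089902e-01  7.27159259e-05]
 [-8.74187072e-01 -3.69498988e-01  3.15067392e-01]
 [-2.90178525e-01 -1.22735042e-01 -9.49069298e-01]]
```

View pics/w0.png

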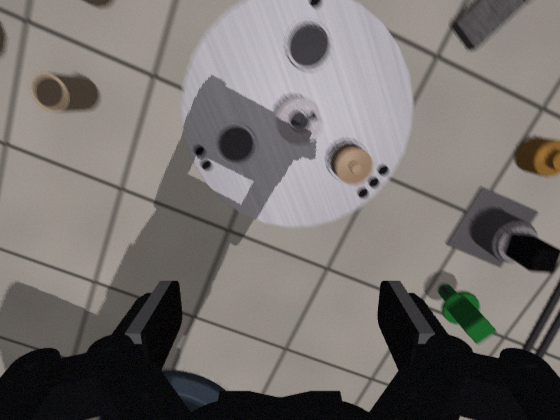

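Wrist view: pocket 1 floor (308,45) beside one dot, pocket 2 (236,144) beside two dots, hub (298,120), lidded crucible (351,163), tall crucible rim (52,92), spindle (520,245).

```bash
cat >> h.py <<'E'
def blob(im,uv,r,f,show=None):
    u,v=map(int,uv);y0,x0=max(v-r,0),max(u-r,0);g=im[y0:v+r+1,x0:u+r+1].astype(float)
    m=f(g).astype(np.uint8);n,l,s,c=cv2.connectedComponentsWithStats(m)
    best=max(range(1,n),key=lambda i:s[i,4]);return c[best]+[x0,y0],s[best]
E
python3 - <<'E'
from h import *
w=cv2.imread('pics/w0.png');t=cv2.imread('pics/top0.png')
dark=lambda g:g.mean(2)<75
for n,uw,ut in(('p1',(308,45),(284,176)),('p2',(236,144),(266,234))):
    for cam,im,uv,r,th in(('wrist',w,uw,30,70),('top',t,ut,15,95)):
        th=(im[uv[1]-2:uv[1]+3,uv[0]-2:uv[0]+3].mean()*1.35)
        c,s=blob(im,uv,r,lambda g:g.mean(2)<th);print(n,cam,c,s,ray(cam,c,15),round(th))
# rims / hub edges via wrist crop enlarged
c=lambda x,y,ww,h,k:cv2.resize(w[y:y+h,x:x+ww],(400,400),interpolation=cv2.INTER_CUBIC)
cv2.imwrite('pics/crop2.png',np.hstack([c(268,90,60,60,0),c(30,70,50,50,0)]))
E
```

```text
p1 wrist [308.55584872  44.69217238] [  13   10   36   40 1137] [628.21688966  33.3898295   15.        ] 85
p1 top [282.90944882 175.69291339] [  5   6  19  18 254] [628.49476069  34.442635    15.        ] 67
p2 wrist [235.81565657 143.60984848] [ 14  14  32  32 792] [493.05684748  70.25654287  15.        ] 44
p2 top [265.57039711 233.86281588] [  6   6  19  19 277] [493.55718156  71.22286216  15.        ] 71
```

View pics/crop2.png

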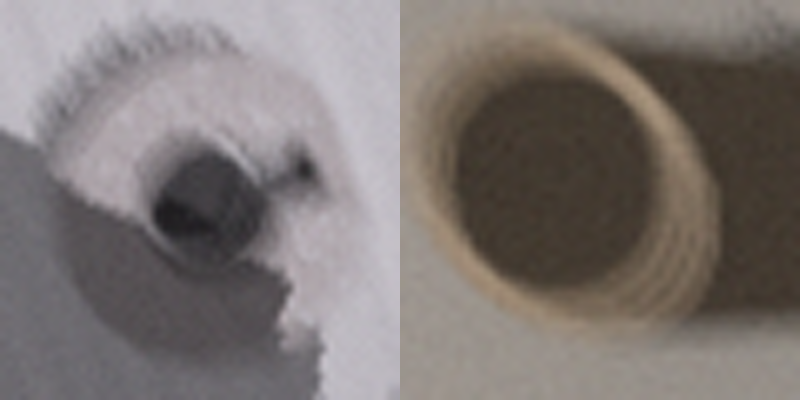

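Run:
```python
from h import *
print('hub',ray('wrist',(299.2,120.75),66),'key',ray('wrist',(313,115.2),66))
print('tall',ray('wrist',(49.75,92.75),70),ray('top',(174.5,238),70))
print('squat',ray('top',(175.5,187.2),50))
print('spindle',ray('top',(441.2,220),104))
```

```text
hub [549.62203213  13.08883943  66.        ] key [560.48336894   1.94869935  66.        ]
tall [475.44218458 260.36069895  70.        ] [475.26889238 260.17268722  70.        ]
squat [589.3347368  270.23855594  50.        ]
spindle [ 517.20350547 -288.23861459  104.        ]
```

>>> apply_moves(steps=[{"dx": 0.0175, "dy": -0.0466, "dz": 0.0364, "twist": 0, "gripper": -1}, {"dx": 0.0175, "dy": -0.0466, "dz": 0.0364, "twist": 0, "gripper": -1}, {"dx": 0.0175, "dy": -0.0466, "dz": 0.0364, "twist": 0, "gripper": -1}, {"dx": 0.0175, "dy": -0.0466, "dz": 0.0364, "twist": 0, "gripper": -1}, {"dx": 0.0175, "dy": -0.0466, "dz": 0.0364, "twist": 0, "gripper": -1}])

```text
time: 3.22
eef_pos: [474.7, 258.0, 118.3]
eef_rot: [0.0, 0.98, 0.198, 0.0]
force: [1.3, -0.6, -0.7]
grip_width: 0.998
grasp_force: 0.0
```

>>> apply_moves(steps=[{"dx": 0, "dy": 0, "dz": 0, "twist": 0.15, "gripper": -1}])

```text
time: 3.35
eef_pos: [473.0, 258.5, 116.5]
eef_rot: [0.001, 0.992, 0.124, -0.002]
force: [0.4, -0.6, 0.8]
grip_width: 1.0
grasp_force: 0.0
```

```bash
cat >> h.py <<'E'
def to(x,y,z,yaw):
    s=manip.observe();q=s["eef_rot"];p=np.array(s["eef_pos"]);ty=2*np.arctan2(q[2],q[1])
    d=np.array([x,y,z])-p;c,sn=np.cos(ty),np.sin(ty)
    print('t',round(s["time"],2),'pos',np.round(p,1),'yaw',round(ty,3),'-> dx',round(d[0]*c+d[1]*sn,1),'dy',round(d[0]*sn-d[1]*c,1),'dz',round(-d[2],1),'twist',round((ty-yaw+np.pi)%(2*np.pi)-np.pi,3),'F',np.round(s["force"],1))
E
python3 - <<'E'
from h import *
to(475.3,260.3,35,.25)
snap('wrist','w1');look('wrist',['tall_crucible','squat_crucible'])
E
```

```text
t 3.35 pos [473.  258.5 116.5] yaw 0.248 -> dx 2.7 dy -1.2 dz 81.5 twist -0.002 F [ 0.4 -0.6  0.8]
wrist spot tall_crucible 0.83 [479. 262.   3.] [274. 203.]
wrist spot squat_crucible 0.85 [587. 268.   8.] [304.  54.]
```

View pics/w1.png

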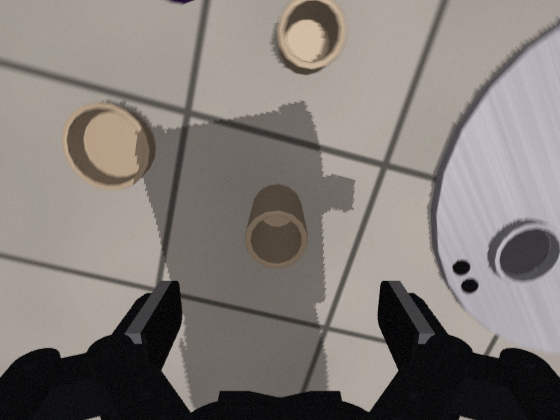

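The view shows the tall crucible's rim at (277,238), centred between the fingers, with the squat's rim at (311,33) and the dish at (108,146). I'll descend and grip.

>>> apply_moves(steps=[{"dx": 0.0025, "dy": -0.0012, "dz": 0.041, "twist": 0, "gripper": -1}, {"dx": 0, "dy": 0, "dz": 0.041, "twist": 0, "gripper": -1}, {"dx": 0, "dy": 0, "dz": 0, "twist": 0, "gripper": 1}, {"dx": 0, "dy": 0, "dz": 0, "twist": 0, "gripper": 1}, {"dx": 0, "dy": 0, "dz": 0, "twist": 0, "gripper": 1}], squeeze=30)

```text
time: 4.12
eef_pos: [477.9, 260.0, 39.3]
eef_rot: [-0.0, 0.992, 0.125, 0.002]
force: [1.3, -1.5, 5.1]
grip_width: 0.439
grasp_force: 29.3
```

>>> apply_moves(steps=[{"dx": 0, "dy": 0, "dz": 0, "twist": 0, "gripper": 1}, {"dx": 0, "dy": 0, "dz": 0, "twist": 0, "gripper": 1}])

```text
time: 4.38
eef_pos: [478.0, 260.1, 39.3]
eef_rot: [-0.0, 0.992, 0.125, 0.002]
force: [1.0, -1.1, 8.9]
grip_width: 0.438
grasp_force: 29.4
```

Run:
```python
from h import *
to(628.3,33.9,110,.25);print('squat',ray('wrist',(311,33),50),manip.observe()["grip_width"])
```

```text
t 4.38 pos [478.  260.1  39.3] yaw 0.25 -> dx 89.5 dy 256.4 dz -70.7 twist 0.0 F [ 1.  -1.1  8.9]
squat [581.66479476 274.60479328  50.        ] 0.4379033759019416
```

>>> apply_moves(steps=[{"dx": 0, "dy": 0, "dz": -0.06, "twist": 0, "gripper": 1}])

```text
time: 4.5
eef_pos: [475.0, 259.0, 95.9]
eef_rot: [0.001, 0.992, 0.125, -0.003]
force: [-0.1, 0.6, -0.2]
grip_width: 0.438
grasp_force: 30.8
```

>>> apply_moves(steps=[{"dx": 0.018, "dy": 0.051, "dz": 0, "twist": 0, "gripper": 1}, {"dx": 0.018, "dy": 0.051, "dz": 0, "twist": 0, "gripper": 1}, {"dx": 0.018, "dy": 0.051, "dz": 0, "twist": 0, "gripper": 1}, {"dx": 0.018, "dy": 0.051, "dz": 0, "twist": 0, "gripper": 1}, {"dx": 0.018, "dy": 0.051, "dz": 0, "twist": 0, "gripper": 1}])

```text
time: 5.12
eef_pos: [627.9, 33.4, 98.4]
eef_rot: [0.0, 0.992, 0.125, 0.001]
force: [1.0, 0.5, -1.0]
grip_width: 0.441
grasp_force: 30.8
```

Run:
```python
from h import *
to(628.3,33.9,54,.25);snap('wrist','w2')
look('wrist',['tall_crucible','squat_crucible'])
```

```text
t 5.12 pos [627.9  33.4  98.4] yaw 0.25 -> dx 0.5 dy -0.4 dz 44.4 twist 0.0 F [ 1.   0.5 -1. ]
wrist spot tall_crucible 0.65 [629.  34.  60.] [272. 249.]
```

View pics/w2.png

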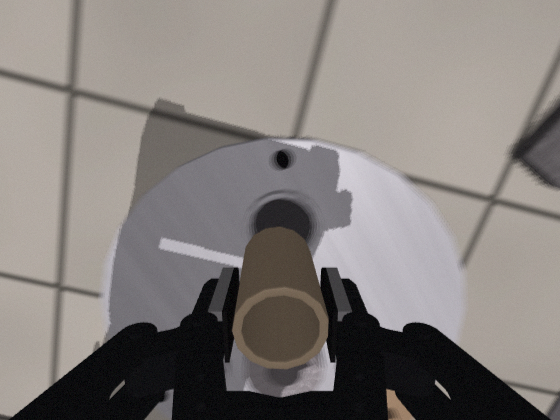

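The held crucible's rim is at (281,328), and pocket 1 with its one dot (281,159) lies directly below at (283,215).

Run:
```python
from h import *
for z in(124,129,134):print('rim',z,ray('wrist',(281,328),z))
print('floor pred px',proj('wrist',(628.3,33.9,15)), 'base pred',proj('wrist',(628.3,33.9,59)))
print('pocket edges px',[np.round(proj('wrist',(628.3+22*c,33.9+22*s,15))) for c,s in((.97,.25),(.25,-.97),(-.25,.97))])
```

```text
rim 124 [623.06412482  30.37471653 124.        ]
rim 129 [626.63270562  31.30381543 129.        ]
rim 134 [630.20128642  32.23291433 134.        ]
floor pred px [277.19739789 223.4320704 ] base pred [276.76615813 249.01378054]
pocket edges px [array([277., 193.]), array([309., 223.]), array([246., 224.])]
```

Run:
```python
from h import *
w=cv2.imread('pics/w2.png')
c=cv2.resize(w[180:270,225:335],(770,630),interpolation=cv2.INTER_CUBIC)[:600]
cv2.imwrite('pics/crop3.png',c)
g=w.mean(2)
for v in(206,212,218,224): print(v,g[v,236:330:2].round().astype(int).tolist())
print(np.round(g[185:230,281]).astype(int).tolist())
```

```text
206 [122, 126, 124, 126, 120, 121, 121, 109, 112, 115, 118, 112, 92, 66, 38, 41, 40, 41, 38, 39, 40, 35, 35, 40, 39, 36, 34, 41, 37, 40, 40, 42, 64, 67, 83, 88, 95, 107, 112, 114, 121, 113, 126, 125, 124, 122, 120]
212 [122, 122, 124, 124, 121, 122, 119, 121, 110, 98, 79, 50, 42, 39, 37, 34, 39, 41, 35, 36, 38, 37, 39, 37, 36, 41, 35, 40, 42, 38, 40, 41, 36, 36, 42, 68, 73, 88, 95, 104, 123, 116, 123, 128, 125, 125, 126]
218 [120, 123, 122, 121, 120, 123, 118, 101, 89, 64, 52, 39, 37, 39, 37, 39, 37, 37, 37, 41, 41, 37, 40, 39, 40, 40, 39, 40, 36, 35, 43, 35, 35, 36, 40, 41, 43, 67, 88, 92, 110, 120, 122, 123, 122, 126, 126]
224 [120, 120, 120, 121, 124, 115, 108, 96, 74, 51, 40, 38, 35, 37, 35, 39, 38, 35, 37, 37, 36, 34, 38, 41, 41, 40, 40, 38, 37, 39, 39, 39, 37, 39, 33, 41, 42, 56, 77, 88, 87, 112, 117, 118, 118, 122, 122]
[124, 126, 131, 125, 113, 97, 88, 95, 113, 124, 127, 124, 111, 80, 59, 39, 38, 39, 36, 37, 39, 40, 40, 40, 33, 35, 38, 36, 42, 38, 39, 40, 34, 36, 35, 42, 35, 37, 36, 38, 38, 46, 67, 69, 69]
```

View pics/crop3.png

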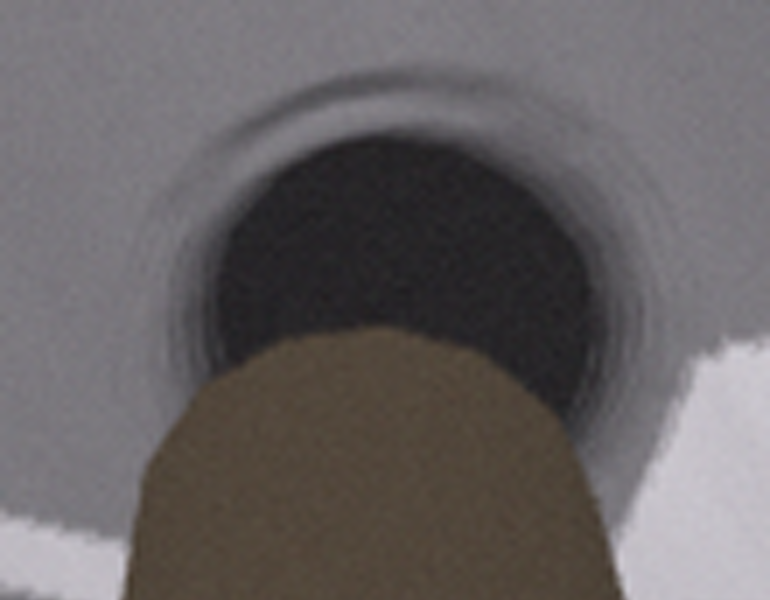

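Run:
```python
from h import *
R=np.array([[np.cos(.25),np.sin(.25)],[np.sin(.25),-np.cos(.25)]])
f=lambda uv,z:(R@(ray('wrist',uv,z)[:2]-np.array([627.9,33.4]))).round(1)
print('base front',f((278.6,226.9),59)-[19,0],'base L,R',f((245.7,248.5),59),f((308.6,248.5),59))
print('rim',f((281,328),129))
print('pocket floor',f((283,226),14.5),'top edge',f((283,199.5),14.5),'L',f((255.5,221),14.5),'R',f((310.5,221),14.5))
to(628.3,33.9,54,.25)
```

```text
base front [-4.9  0.7] base L,R [  0.9 -18.3] [ 0.8 18. ]
rim [-1.7  1.7]
pocket floor [-1.6  3.7] top edge [17.7  3.7] L [  2.2 -15.5] R [ 2.1 22.9]
t 5.28 pos [627.9  32.9  98. ] yaw 0.247 -> dx 0.7 dy -0.8 dz 44.0 twist -0.003 F [-0.4  0.  -1.7]
```

>>> apply_moves(steps=[{"dx": 0.001, "dy": 0.0028, "dz": 0.015, "twist": 0, "gripper": 1}, {"dx": 0, "dy": 0, "dz": 0.015, "twist": 0, "gripper": 1}, {"dx": 0, "dy": 0, "dz": 0.006, "twist": 0, "gripper": 1}, {"dx": 0, "dy": 0, "dz": 0.005, "twist": 0, "gripper": 1}])

```text
time: 5.78
eef_pos: [628.3, 33.0, 55.7]
eef_rot: [-0.0, 0.992, 0.125, -0.0]
force: [0.4, -0.1, 0.0]
grip_width: 0.437
grasp_force: 30.8
```

>>> apply_moves(steps=[{"dx": 0, "dy": 0, "dz": 0.002, "twist": 0, "gripper": 1}, {"dx": 0, "dy": 0, "dz": 0.002, "twist": 0, "gripper": 1}])

```text
time: 6.02
eef_pos: [629.1, 32.8, 53.2]
eef_rot: [-0.0, 0.992, 0.125, 0.001]
force: [-3.6, 3.4, 17.3]
grip_width: 0.44
grasp_force: 32.3
```

Run:
```python
from h import *
to(628.3,33.9,54,.25);snap('scene','s1');snap('wrist','w3')
a=cv2.imread('pics/s1.png')[210:310,210:350];b=cv2.imread('pics/w3.png')
cv2.imwrite('pics/crop4.png',np.hstack([cv2.resize(a,(420,300),interpolation=cv2.INTER_CUBIC),b[120:420,100:460]]))
```

```text
t 6.03 pos [629.1  32.8  53.2] yaw 0.25 -> dx -0.5 dy -1.3 dz -0.8 twist -0.0 F [-3.6  3.4 17.3]
```

View pics/crop4.png

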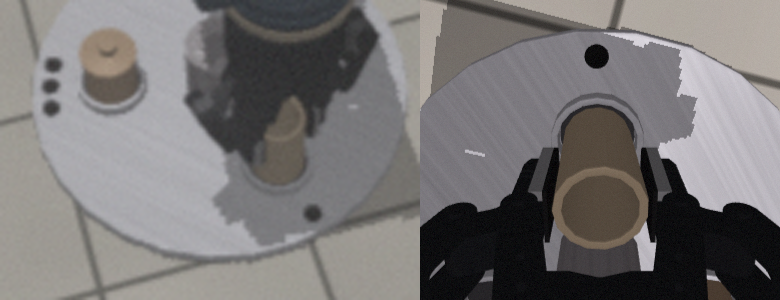

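The tall crucible is seated inside the collar: the base touched at the predicted height with 17 N. I'll release it and move to the squat crucible.

>>> apply_moves(steps=[{"dx": 0, "dy": 0, "dz": -0.001, "twist": 0, "gripper": 0.0}, {"dx": 0, "dy": 0, "dz": 0, "twist": 0, "gripper": -0.4}, {"dx": 0, "dy": 0, "dz": 0, "twist": 0, "gripper": -1}, {"dx": 0, "dy": 0, "dz": -0.04, "twist": 0, "gripper": -1}, {"dx": 0, "dy": 0, "dz": -0.05, "twist": 0, "gripper": -1}])

```text
time: 6.75
eef_pos: [627.9, 32.5, 143.4]
eef_rot: [-0.0, 0.992, 0.125, -0.001]
force: [0.8, 0.4, -0.3]
grip_width: 1.001
grasp_force: 0.0
```

Run:
```python
from h import *
to(589,270,150,.25);manip.camera('wrist');look('wrist',['tall_crucible'])
```

```text
t 6.75 pos [627.9  32.5 143.4] yaw 0.25 -> dx 21.0 dy -239.7 dz -6.6 twist -0.0 F [ 0.8  0.4 -0.3]
wrist spot tall_crucible 0.74 [635.  39.  19.] [272. 200.]
wrist spot tall_crucible 0.61 [538. -67.  19.] [357. 324.]
```

>>> apply_moves(steps=[{"dx": 0.005, "dy": -0.06, "dz": -0.001, "twist": 0, "gripper": -1}, {"dx": 0.005, "dy": -0.06, "dz": -0.001, "twist": 0, "gripper": -1}, {"dx": 0.005, "dy": -0.06, "dz": -0.001, "twist": 0, "gripper": -1}, {"dx": 0.005, "dy": -0.06, "dz": -0.001, "twist": 0, "gripper": -1}, {"dx": 0, "dy": 0, "dz": 0, "twist": 0, "gripper": -1}])

```text
time: 7.48
eef_pos: [587.3, 273.7, 146.7]
eef_rot: [-0.0, 0.992, 0.127, -0.0]
force: [0.2, -0.2, -1.0]
grip_width: 1.001
grasp_force: 0.0
```

```bash
cat >> h.py <<'E'
def clay(im,uv,r=45):
    # centre of clay-coloured rim: ellipse of outer contour at its lightest ring
    c,s=blob(im,uv,r,lambda g:(g[:,:,2]-g[:,:,0])>14);return c,s
E
python3 - <<'E'
from h import *
snap('wrist','w4');to(589,270,26,.25)
look('wrist',['squat_crucible','purple'] [:1]);look('wrist',['squat_crucible'],'find')
w=cv2.imread('pics/w4.png')
uv=proj('wrist',(589,270,50));print(uv)
for h in(14,25):
  m=((w[:,:,2].astype(int)-w[:,:,0])>h).astype(np.uint8)
  n,l,s,c=cv2.connectedComponentsWithStats(m)
  print([(s[i].tolist(),c[i].round(1).tolist()) for i in range(1,n) if s[i,4]>300])
E
```

```text
t 7.53 pos [587.8 271.6 146.6] yaw 0.253 -> dx 0.7 dy 1.8 dz 120.6 twist 0.003 F [-0.7 -0.4  0.3]
wrist spot squat_crucible 0.96 [587. 266.   2.] [283. 202.]
wrist spot squat_crucible 0.78 [668. 315.  -1.] [249.  92.]
wrist spot squat_crucible 0.6 [618. 352.  -3.] [192. 142.]
wrist find squat_crucible 0.96 [671. 316.  26.] [244.  87.]
wrist find squat_crucible 0.96 [613. 354.  34.] [177. 154.]
wrist find squat_crucible 0.65 [584. 267.  35.] [281. 218.]
wrist find squat_crucible 0.49 [580.  70.  16.] [495. 266.]
[277.7922733  216.97128817]
[([30, 0, 194, 64, 3926], [145.1, 22.8]), ([232, 0, 210, 116, 11884], [341.2, 50.5]), ([413, 0, 147, 157, 7455], [499.5, 79.7]), ([459, 19, 63, 72, 1558], [491.1, 57.5]), ([28, 27, 191, 203, 10849], [111.1, 118.1]), ([266, 88, 136, 189, 7609], [343.9, 175.0]), ([25, 115, 36, 62, 639], [38.5, 145.6]), ([412, 130, 35, 22, 301], [428.1, 140.8]), ([354, 138, 179, 144, 4657], [422.6, 198.2]), ([198, 176, 113, 66, 3155], [272.6, 212.5]), ([25, 179, 47, 31, 608], [47.3, 193.7]), ([21, 208, 157, 144, 8948], [92.7, 276.4]), ([546, 216, 14, 38, 368], [553.8, 235.6]), ([305, 278, 39, 80, 1185], [323.2, 308.4]), ([317, 285, 80, 126, 4078], [357.1, 350.8]), ([171, 302, 21, 73, 669], [182.0, 346.2])]
[([259, 190, 51, 48, 1144], [283.7, 209.2]), ([93, 245, 69, 62, 2687], [126.9, 273.2])]
```

>>> apply_moves(steps=[{"dx": 0.0015, "dy": 0.003, "dz": 0.045, "twist": 0, "gripper": -1}, {"dx": 0, "dy": 0, "dz": 0.045, "twist": 0, "gripper": -1}, {"dx": 0, "dy": 0, "dz": 0.036, "twist": 0, "gripper": -1}, {"dx": 0, "dy": 0, "dz": 0, "twist": 0, "gripper": -1}])

```text
time: 8.12
eef_pos: [589.6, 265.5, 18.8]
eef_rot: [0.001, 0.992, 0.124, -0.002]
force: [-1.1, 0.8, 1.0]
grip_width: 1.0
grasp_force: 0.0
```

Run:
```python
from h import *
to(590,268,20,.25)
im=np.array(manip.camera('wrist')).astype(int);m=((im[:,:,0]-im[:,:,2])>25).astype(np.uint8)
n,l,s,c=cv2.connectedComponentsWithStats(m)
print([(s[i].tolist(),c[i].round(1).tolist()) for i in range(1,n) if s[i,4]>300], proj('wrist',(590,268,50)))
```

```text
t 8.12 pos [589.6 265.5  18.8] yaw 0.248 -> dx 1.0 dy -2.3 dz -1.2 twist -0.002 F [-1.1  0.8  1. ]
[([216, 232, 98, 129, 5559], [265.1, 301.6])] [272.80287077 322.30843454]
```

>>> apply_moves(steps=[{"dx": 0, "dy": -0.0045, "dz": 0.001, "twist": 0, "gripper": -1}, {"dx": 0, "dy": 0, "dz": 0, "twist": 0, "gripper": 1}, {"dx": 0, "dy": 0, "dz": 0, "twist": 0, "gripper": 1}, {"dx": 0, "dy": 0, "dz": 0, "twist": 0, "gripper": 1}, {"dx": 0, "dy": 0, "dz": 0, "twist": 0, "gripper": 1}])

```text
time: 8.8
eef_pos: [589.9, 272.0, 21.0]
eef_rot: [-0.0, 0.992, 0.125, 0.0]
force: [-1.7, 0.4, 5.5]
grip_width: 0.44
grasp_force: 30.0
```

>>> apply_moves(steps=[{"dx": 0, "dy": 0, "dz": 0, "twist": 0, "gripper": 1}])

```text
time: 8.93
eef_pos: [589.9, 272.1, 21.0]
eef_rot: [-0.0, 0.992, 0.125, 0.0]
force: [-2.3, -0.1, 5.6]
grip_width: 0.442
grasp_force: 30.0
```

Run:
```python
from h import *
to(493.3,70.7,90,.25)
im=np.array(manip.camera('wrist')).astype(int);m=((im[:,:,0]-im[:,:,2])>25).astype(np.uint8)
n,l,s,c=cv2.connectedComponentsWithStats(m)
print([(s[i].tolist(),c[i].round(1).tolist()) for i in range(1,n) if s[i,4]>300])
```

```text
t 8.93 pos [589.9 272.1  21. ] yaw 0.25 -> dx -143.4 dy 171.2 dz -69.0 twist -0.0 F [-2.3 -0.1  5.6]
[([232, 234, 96, 126, 7155], [279.5, 300.5]), ([0, 341, 67, 79, 2963], [23.9, 378.6])]
```

>>> apply_moves(steps=[{"dx": 0, "dy": 0, "dz": -0.06, "twist": 0, "gripper": 1}, {"dx": -0.036, "dy": 0.043, "dz": -0.003, "twist": 0, "gripper": 1}, {"dx": -0.036, "dy": 0.043, "dz": -0.003, "twist": 0, "gripper": 1}, {"dx": -0.036, "dy": 0.043, "dz": 0, "twist": 0, "gripper": 1}, {"dx": -0.036, "dy": 0.043, "dz": 0, "twist": 0, "gripper": 1}])

```text
time: 9.6
eef_pos: [491.7, 68.2, 86.5]
eef_rot: [0.0, 0.992, 0.125, 0.0]
force: [2.4, -0.8, -0.7]
grip_width: 0.44
grasp_force: 30.8
```

>>> apply_moves(steps=[{"dx": 0, "dy": 0, "dz": 0, "twist": 0.173, "gripper": 1}, {"dx": 0, "dy": 0, "dz": 0, "twist": 0.173, "gripper": 1}, {"dx": 0, "dy": 0, "dz": 0, "twist": 0.173, "gripper": 1}, {"dx": 0, "dy": 0, "dz": 0, "twist": 0.173, "gripper": 1}, {"dx": 0, "dy": 0, "dz": 0, "twist": 0.173, "gripper": 1}])

```text
time: 10.22
eef_pos: [492.6, 69.6, 86.3]
eef_rot: [0.0, 0.952, -0.306, 0.0]
force: [0.2, -0.5, -1.5]
grip_width: 0.438
grasp_force: 30.8
```

>>> apply_moves(steps=[{"dx": 0, "dy": 0, "dz": 0, "twist": 0.173, "gripper": 1}, {"dx": 0, "dy": 0, "dz": 0, "twist": 0, "gripper": 1}])

```text
time: 10.48
eef_pos: [492.6, 69.6, 86.3]
eef_rot: [0.0, 0.924, -0.383, -0.0]
force: [-0.6, 0.8, -0.8]
grip_width: 0.444
grasp_force: 30.8
```

Run:
```python
from h import *
to(493.3,70.7,60,-.79)
snap('wrist','w5');w=cv2.imread('pics/w5.png')
R=lambda y:np.array([[np.cos(y),np.sin(y)],[np.sin(y),-np.cos(y)]])
s=manip.observe();q=s["eef_rot"];y=2*np.arctan2(q[2],q[1]);p=np.array(s["eef_pos"])
f=lambda uv,z:(R(y)@(ray('wrist',uv,z)[:2]-p[:2])).round(1)
print('pred floor px',proj('wrist',(493.3,70.7,14.5)),'base px',proj('wrist',(p[0],p[1],p[2]-21)))
im=w.astype(int);m=((im[:,:,2]-im[:,:,0])>25).astype(np.uint8);n,l,ss,c=cv2.connectedComponentsWithStats(m)
print([(ss[i].tolist(),c[i].round(1).tolist()) for i in range(1,n) if ss[i,4]>300])
g=w.mean(2);u0,v0=proj('wrist',(493.3,70.7,14.5)).astype(int)
for v in range(v0-25,v0+12,5): print(v,[(int(a)) for a in g[v,u0-46:u0+47:3]])
print(u0-46, g[v0-50:v0+20:2,280].round().astype(int).tolist(),v0-50)
```

```text
t 10.47 pos [492.6  69.6  86.3] yaw -0.787 -> dx -0.3 dy -1.3 dz 26.3 twist 0.003 F [-0.6  0.8 -0.8]
pred floor px [278.05247745 230.60503146] base px [280.06596942 264.38412447]
[([44, 0, 99, 48, 1412], [98.7, 26.1]), ([392, 0, 99, 60, 4493], [438.6, 26.0]), ([232, 278, 96, 82, 2081], [279.4, 314.2])]
205 [108, 110, 109, 111, 110, 110, 106, 81, 112, 113, 103, 86, 30, 34, 36, 33, 36, 36, 35, 31, 35, 94, 108, 113, 104, 71, 107, 110, 109, 109, 107]
210 [110, 109, 109, 107, 106, 86, 102, 113, 95, 32, 32, 30, 31, 36, 36, 32, 38, 36, 37, 33, 33, 37, 33, 35, 104, 107, 83, 102, 109, 113, 111]
215 [113, 111, 110, 114, 97, 113, 107, 40, 34, 30, 36, 32, 36, 34, 37, 32, 35, 38, 36, 31, 34, 33, 37, 33, 34, 70, 106, 105, 111, 108, 111]
220 [109, 112, 113, 110, 110, 109, 34, 34, 33, 34, 35, 36, 33, 36, 32, 29, 32, 33, 34, 33, 28, 35, 29, 35, 32, 34, 41, 108, 101, 110, 108]
225 [112, 113, 112, 99, 111, 88, 35, 36, 36, 33, 32, 32, 27, 36, 33, 33, 34, 35, 33, 33, 32, 39, 40, 37, 35, 36, 31, 104, 110, 104, 112]
230 [109, 111, 107, 109, 110, 87, 33, 35, 34, 36, 38, 30, 33, 35, 31, 31, 34, 31, 35, 35, 35, 35, 32, 35, 37, 33, 32, 71, 108, 101, 106]
235 [105, 107, 110, 109, 108, 77, 33, 35, 34, 28, 29, 30, 50, 66, 63, 65, 65, 59, 63, 61, 40, 34, 37, 32, 34, 32, 34, 71, 104, 100, 108]
240 [110, 113, 109, 109, 114, 71, 46, 32, 40, 65, 58, 62, 61, 65, 65, 62, 62, 61, 60, 59, 60, 61, 62, 62, 32, 34, 80, 70, 108, 96, 110]
232 [115, 113, 114, 119, 113, 112, 106, 74, 83, 115, 108, 57, 30, 39, 36, 38, 35, 30, 34, 34, 32, 37, 37, 36, 36, 35, 36, 62, 61, 63, 63, 61, 62, 62, 61] 180
```

>>> apply_moves(steps=[{"dx": -0.0005, "dy": 0, "dz": 0.02, "twist": 0, "gripper": 1}, {"dx": 0, "dy": 0, "dz": 0.016, "twist": 0, "gripper": 1}, {"dx": 0, "dy": 0, "dz": 0.007, "twist": 0, "gripper": 1}, {"dx": 0, "dy": 0, "dz": 0.004, "twist": 0, "gripper": 1}, {"dx": 0, "dy": 0, "dz": 0.002, "twist": 0, "gripper": 1}])

```text
time: 11.15
eef_pos: [492.5, 70.0, 37.3]
eef_rot: [-0.0, 0.923, -0.384, 0.0]
force: [-0.0, 0.1, -1.4]
grip_width: 0.442
grasp_force: 30.8
```

>>> apply_moves(steps=[{"dx": 0, "dy": 0, "dz": 0.002, "twist": 0, "gripper": 1}, {"dx": 0, "dy": 0, "dz": 0.001, "twist": 0, "gripper": 1}])

```text
time: 11.4
eef_pos: [492.5, 69.9, 34.9]
eef_rot: [-0.0, 0.923, -0.384, 0.0]
force: [-6.0, -0.2, 18.0]
grip_width: 0.443
grasp_force: 32.2
```

The base met the pocket floor at the predicted 34.9 mm. I'll release and rise.

>>> apply_moves(steps=[{"dx": 0, "dy": 0, "dz": -0.001, "twist": 0, "gripper": 0.0}, {"dx": 0, "dy": 0, "dz": 0, "twist": 0, "gripper": -0.4}, {"dx": 0, "dy": 0, "dz": 0, "twist": 0, "gripper": -1}, {"dx": 0, "dy": 0, "dz": -0.06, "twist": 0, "gripper": -1}, {"dx": 0, "dy": 0, "dz": -0.06, "twist": 0, "gripper": -1}])

```text
time: 12.02
eef_pos: [491.8, 69.9, 156.4]
eef_rot: [0.0, 0.923, -0.384, -0.001]
force: [1.4, -0.1, -0.5]
grip_width: 0.999
grasp_force: 0.0
```

Run:
```python
from h import *
to(517,-290,220,1.57)
for c in('scene','wrist'):
    snap(c,c+'6');look(c,['tall_crucible','squat_crucible','hub_mouth'])
a=cv2.imread('pics/top0.png')[205:240,415:455]
# spindle head orientation from the top picture: darkest pixels
m=(a.mean(2)<32).astype(np.uint8);n,l,s,c=cv2.connectedComponentsWithStats(m);b=max(range(1,n),key=lambda i:s[i,4])
pts=np.argwhere(l==b)[:,::-1].astype(np.float32);print(s[b],c[b]+[415,205],cv2.minAreaRect(pts))
```

```text
t 12.03 pos [491.8  69.9 156.4] yaw -0.788 -> dx 273.0 dy 235.9 dz -63.6 twist -2.358 F [ 1.4 -0.1 -0.5]
scene spot tall_crucible 0.72 [624.  35.  17.] [302. 263.]
scene spot squat_crucible 0.97 [604. 362.  -1.] [435. 224.]
scene spot squat_crucible 0.92 [665. 320.   1.] [430. 250.]
scene spot squat_crucible 0.74 [496.  68.  15.] [299. 213.]
scene spot squat_crucible 0.73 [528. -64.  18.] [247. 238.]
scene spot hub_mouth 0.92 [543.  10.  68.] [280. 223.]
wrist spot tall_crucible 0.77 [626.  35.  14.] [186.  48.]
wrist spot squat_crucible 0.98 [489.  70.  13.] [282. 204.]
wrist spot hub_mouth 0.69 [553.  17.  65.] [270. 103.]
[ 12   7  24  18 273] [437.93772894 220.16117216] ((23.000003814697266, 15.0), (13.281564712524414, 20.87103271484375), 71.56504821777344)
```

>>> apply_moves(steps=[{"dx": 0.045, "dy": 0.039, "dz": -0.012, "twist": 0, "gripper": -1}, {"dx": 0.045, "dy": 0.039, "dz": -0.012, "twist": 0, "gripper": -1}, {"dx": 0.045, "dy": 0.039, "dz": -0.012, "twist": 0, "gripper": -1}, {"dx": 0.045, "dy": 0.039, "dz": -0.012, "twist": 0, "gripper": -1}, {"dx": 0.045, "dy": 0.039, "dz": -0.012, "twist": 0, "gripper": -1}])

```text
time: 13.05
eef_pos: [512.2, -229.0, 214.5]
eef_rot: [-0.0, 0.923, -0.384, -0.001]
force: [2.0, -0.5, 0.5]
grip_width: 0.999
grasp_force: 0.0
```

>>> apply_moves(steps=[{"dx": 0.045, "dy": 0.039, "dz": -0.012, "twist": 0, "gripper": -1}, {"dx": 0, "dy": 0, "dz": 0, "twist": -0.18, "gripper": -1}, {"dx": 0, "dy": 0, "dz": 0, "twist": -0.18, "gripper": -1}, {"dx": 0, "dy": 0, "dz": 0, "twist": -0.18, "gripper": -1}, {"dx": 0, "dy": 0, "dz": 0, "twist": -0.18, "gripper": -1}])

```text
time: 13.68
eef_pos: [516.4, -286.4, 225.8]
eef_rot: [-0.001, 1.0, -0.031, -0.001]
force: [-1.2, -0.0, -0.4]
grip_width: 1.0
grasp_force: 0.0
```

>>> apply_moves(steps=[{"dx": 0, "dy": 0, "dz": 0, "twist": -0.18, "gripper": -1}, {"dx": 0, "dy": 0, "dz": 0, "twist": -0.18, "gripper": -1}, {"dx": 0, "dy": 0, "dz": 0, "twist": -0.18, "gripper": -1}, {"dx": 0, "dy": 0, "dz": 0, "twist": -0.18, "gripper": -1}, {"dx": 0, "dy": 0, "dz": 0, "twist": -0.18, "gripper": -1}])

```text
time: 14.3
eef_pos: [516.5, -286.3, 225.8]
eef_rot: [-0.001, 0.914, 0.407, -0.001]
force: [-0.1, -0.1, -0.2]
grip_width: 0.998
grasp_force: 0.0
```

>>> apply_moves(steps=[{"dx": 0, "dy": 0, "dz": 0, "twist": -0.18, "gripper": -1}, {"dx": 0, "dy": 0, "dz": 0, "twist": -0.18, "gripper": -1}, {"dx": 0, "dy": 0, "dz": 0, "twist": -0.18, "gripper": -1}, {"dx": 0, "dy": 0, "dz": 0, "twist": -0.18, "gripper": -1}, {"dx": 0, "dy": 0, "dz": 0, "twist": 0, "gripper": -1}])

```text
time: 14.92
eef_pos: [516.5, -286.3, 226.1]
eef_rot: [-0.001, 0.714, 0.7, -0.0]
force: [0.7, 0.5, 0.0]
grip_width: 1.003
grasp_force: 0.0
```

Run:
```python
from h import *
to(517,-290,220,1.57);snap('wrist','w7')
look('wrist',['spindle_head','spindle','rest']);look('wrist',['spindle_head'],'find')
w=cv2.imread('pics/w7.png');u,v=proj('wrist',(517,-290,104)).astype(int);print(u,v)
x0,y0=u-45,v-50
c=cv2.resize(w[y0:y0+110,x0:x0+110],(600,600),interpolation=cv2.INTER_CUBIC)
c=np.clip(c.astype(float)*2.2,0,255).astype(np.uint8);cv2.imwrite('pics/crop5.png',c);print(x0,y0)
```

```text
t 14.93 pos [ 516.5 -286.3  226.1] yaw 1.551 -> dx -3.6 dy 0.6 dz 6.1 twist -0.019 F [0.7 0.5 0. ]
wrist spot spindle_head 0.92 [ 416. -281.   79.] [164. 194.]
wrist spot spindle_head 0.65 [ 519. -292.   83.] [282. 205.]
wrist spot spindle 0.97 [ 417. -282.    1.] [187. 177.]
wrist spot spindle 0.89 [ 521. -291.   11.] [283. 185.]
wrist spot rest 0.85 [ 520. -290.    5.] [282. 183.]
278 210
233 160
```

```bash
cat >> h.py <<'E'
from scipy.optimize import minimize
def fitbox(mask,x0,cam='wrist',z0=58,z1=104,h=14):
    m=manip.camera_model(cam);K=np.array(m["K"]);E=np.array(m["extrinsics"])[:3]
    def hull(p):
        c,s=np.cos(p[2]),np.sin(p[2])
        P=np.array([[p[0]+a*c-b*s,p[1]+a*s+b*c,z,1] for a in(-h,h) for b in(-h,h) for z in(z0,z1)])
        q=(K@E@P.T).T;return cv2.convexHull((q[:,:2]/q[:,2:]).astype(np.float32))
    def cost(p):
        r=np.zeros((mask.shape[0]*4,mask.shape[1]*4),np.uint8)
        cv2.fillConvexPoly(r,np.round((hull(p)+.5)*4).astype(int),1)
        f=cv2.resize(r.astype(np.float32),mask.shape[::-1],interpolation=cv2.INTER_AREA)
        return 1-np.minimum(f,mask).sum()/np.maximum(f,mask).sum()
    best=None
    for y in(-.4,-.15,.1,.35):
        r=minimize(cost,[x0[0],x0[1],y],method='Nelder-Mead',options=dict(initial_simplex=np.array([x0+[y]]*4)+np.vstack([np.zeros(3),np.diag([5,5,.15])])))
        print(np.round(r.x,3),round(r.fun,3))
E
python3 - <<'E'
from h import *
w=cv2.imread('pics/w7.png');g=w.mean(2)
u,v=278,210
for y in range(160,270,6):print(y,g[y,233:333:4].round().astype(int).tolist())
m=np.zeros(g.shape,np.float32);
n,l,s,c=cv2.connectedComponentsWithStats((g<38).astype(np.uint8))
i=l[v,u];print(i,s[i],c[i]);m[l==i]=1
if i:fitbox(m,[517,-290])
E
```

```text
160 [74, 77, 60, 58, 59, 62, 59, 56, 57, 58, 61, 50, 34, 42, 51, 61, 59, 60, 59, 57, 60, 58, 61, 105, 103]
166 [169, 126, 57, 58, 53, 60, 60, 59, 49, 36, 38, 36, 38, 41, 40, 40, 44, 58, 56, 57, 58, 60, 61, 161, 122]
172 [166, 165, 104, 56, 62, 61, 61, 40, 34, 52, 63, 65, 60, 59, 60, 63, 55, 41, 59, 59, 61, 64, 111, 161, 162]
178 [163, 164, 104, 116, 76, 57, 59, 47, 56, 81, 90, 96, 86, 85, 90, 87, 83, 60, 53, 58, 64, 110, 113, 159, 165]
184 [164, 165, 133, 113, 112, 112, 48, 60, 90, 84, 90, 91, 48, 6, 5, 13, 89, 88, 56, 45, 110, 108, 113, 162, 158]
190 [162, 163, 158, 113, 111, 112, 57, 90, 35, 11, 2, 6, 8, 8, 10, 7, 85, 82, 89, 56, 109, 107, 109, 159, 162]
196 [161, 162, 156, 111, 110, 109, 60, 86, 6, 3, 3, 1, 9, 3, 9, 10, 5, 87, 85, 58, 107, 109, 108, 161, 159]
202 [161, 160, 158, 112, 107, 108, 55, 87, 5, 9, 11, 15, 8, 12, 8, 7, 6, 82, 80, 55, 107, 109, 107, 159, 160]
208 [160, 162, 159, 110, 107, 109, 88, 96, 9, 4, 16, 4, 11, 7, 9, 5, 11, 13, 86, 96, 108, 108, 108, 159, 160]
214 [159, 162, 158, 109, 105, 107, 106, 96, 132, 14, 5, 8, 5, 14, 13, 4, 9, 5, 89, 104, 103, 104, 106, 162,
[... 692 characters left out ...]
 164, 164, 168, 80, 164, 165, 167, 167, 164, 166, 167, 164, 167, 164]
256 [161, 158, 160, 156, 160, 159, 162, 161, 165, 161, 165, 167, 167, 167, 80, 164, 165, 166, 165, 167, 166, 167, 165, 166, 166]
262 [159, 161, 158, 159, 162, 161, 161, 160, 163, 165, 166, 164, 167, 168, 81, 166, 166, 165, 165, 167, 166, 165, 163, 163, 168]
268 [161, 161, 159, 160, 160, 160, 159, 162, 163, 164, 164, 164, 167, 166, 84, 166, 166, 165, 166, 165, 171, 166, 166, 166, 166]
40 [ 263  181   42   51 1490] [282.81006711 206.63892617]
[ 5.21027e+02 -2.92438e+02  2.77000e-01] 0.07
[ 5.20968e+02 -2.92623e+02  2.83000e-01] 0.067
[ 5.20673e+02 -2.91868e+02  2.79000e-01] 0.069
[ 5.20764e+02 -2.92280e+02  2.92000e-01] 0.07
```

>>> apply_moves(steps=[{"dx": 0, "dy": 0, "dz": 0.02, "twist": -0.155, "gripper": -1}, {"dx": 0, "dy": 0, "dz": 0.02, "twist": -0.15, "gripper": -1}, {"dx": -0.006, "dy": 0.0005, "dz": 0.03, "twist": 0, "gripper": -1}, {"dx": 0, "dy": 0, "dz": 0, "twist": 0, "gripper": -1}])

```text
time: 15.68
eef_pos: [518.0, -291.7, 155.5]
eef_rot: [-0.002, 0.6, 0.8, -0.0]
force: [-0.1, -0.7, 1.0]
grip_width: 1.004
grasp_force: 0.0
```

Run:
```python
from h import *
to(518.5,-292,67,1.856);snap('wrist','w8')
w=cv2.imread('pics/w8.png');g=w.mean(2)
u,v=proj('wrist',(519,-292,104)).astype(int)
m=np.zeros(g.shape,np.float32)
n,l,s,c=cv2.connectedComponentsWithStats((g<38).astype(np.uint8))
i=l[v,u];print(i,s[i],c[i]);m[l==i]=1
if i:fitbox(m,[519,-292])
```

```text
t 15.68 pos [ 518.  -291.7  155.5] yaw 1.855 -> dx -0.5 dy 0.4 dz 88.5 twist -0.001 F [-0.1 -0.7  1. ]
23 [ 259  201   46   61 2631] [281.76700874 231.14215127]
[ 5.21152e+02 -2.92818e+02  3.01000e-01] 0.057
[ 5.21238e+02 -2.93173e+02  3.14000e-01] 0.057
[ 5.21256e+02 -2.93222e+02  3.03000e-01] 0.057
[ 5.21128e+02 -2.92684e+02  3.30000e-01] 0.058
```

>>> apply_moves(steps=[{"dx": -0.0015, "dy": 0.0005, "dz": 0.035, "twist": -0.015, "gripper": -1}, {"dx": 0, "dy": 0, "dz": 0.035, "twist": 0, "gripper": -1}, {"dx": 0, "dy": 0, "dz": 0.0185, "twist": 0, "gripper": -1}, {"dx": 0, "dy": 0, "dz": 0, "twist": 0, "gripper": -1}])

```text
time: 16.23
eef_pos: [519.8, -293.3, 68.8]
eef_rot: [-0.0, 0.593, 0.805, -0.0]
force: [1.1, -0.1, -0.3]
grip_width: 0.999
grasp_force: 0.0
```

>>> apply_moves(steps=[{"dx": 0, "dy": 0, "dz": 0, "twist": 0, "gripper": 1}, {"dx": 0, "dy": 0, "dz": 0, "twist": 0, "gripper": 1}, {"dx": 0, "dy": 0, "dz": 0, "twist": 0, "gripper": 1}, {"dx": 0, "dy": 0, "dz": 0, "twist": 0, "gripper": 1}, {"dx": 0, "dy": 0, "dz": 0, "twist": 0, "gripper": 1}], squeeze=60)

```text
time: 16.85
eef_pos: [520.2, -293.7, 69.6]
eef_rot: [0.001, 0.593, 0.805, 0.0]
force: [-0.2, -0.2, 6.9]
grip_width: 0.318
grasp_force: 59.9
```

Run:
```python
from h import *
to(518.5,-292,67,1.856);print(manip.observe()["joint_pos"],manip.observe()["moment"])
```

```text
t 16.85 pos [ 520.2 -293.7   69.6] yaw 1.872 -> dx 2.1 dy -1.2 dz 2.6 twist 0.016 F [-0.2 -0.2  6.9]
[-5.91837814e-01  6.36471058e-01  1.64385776e+00  1.55835060e-05
  8.59991460e-01 -8.92786744e-01] [0.06338107 0.09176155 0.00945319]
```

>>> apply_moves(steps=[{"dx": 0, "dy": 0, "dz": -0.04, "twist": 0, "gripper": 1}, {"dx": 0, "dy": 0, "dz": -0.055, "twist": 0, "gripper": 1}, {"dx": 0, "dy": 0, "dz": 0, "twist": 0, "gripper": 1}])

```text
time: 17.23
eef_pos: [521.4, -294.4, 167.8]
eef_rot: [0.004, 0.593, 0.805, 0.0]
force: [0.0, -0.2, -3.0]
grip_width: 0.321
grasp_force: 59.9
```

>>> apply_moves(steps=[{"dx": 0.047, "dy": 0.02, "dz": 0, "twist": 0, "gripper": 1}, {"dx": 0.047, "dy": 0.02, "dz": 0, "twist": 0, "gripper": 1}, {"dx": 0.047, "dy": 0.02, "dz": 0, "twist": 0, "gripper": 1}, {"dx": 0.047, "dy": 0.02, "dz": 0, "twist": 0, "gripper": 1}, {"dx": 0.047, "dy": 0.02, "dz": 0, "twist": 0, "gripper": 1}])

```text
time: 17.85
eef_pos: [544.9, -37.6, 162.5]
eef_rot: [-0.001, 0.593, 0.805, -0.0]
force: [1.4, -0.6, -2.5]
grip_width: 0.319
grasp_force: 59.7
```

>>> apply_moves(steps=[{"dx": 0.048, "dy": 0.02, "dz": 0, "twist": 0, "gripper": 1}, {"dx": 0, "dy": 0, "dz": 0, "twist": 0.18, "gripper": 1}, {"dx": 0, "dy": 0, "dz": 0, "twist": 0.18, "gripper": 1}, {"dx": 0, "dy": 0, "dz": 0, "twist": 0.18, "gripper": 1}, {"dx": 0, "dy": 0, "dz": 0, "twist": 0.18, "gripper": 1}])

```text
time: 18.48
eef_pos: [549.8, 12.5, 162.4]
eef_rot: [-0.001, 0.84, 0.542, -0.001]
force: [-0.5, -0.5, -2.2]
grip_width: 0.321
grasp_force: 59.8
```

>>> apply_moves(steps=[{"dx": 0, "dy": 0, "dz": 0, "twist": 0.18, "gripper": 1}, {"dx": 0, "dy": 0, "dz": 0, "twist": 0.18, "gripper": 1}, {"dx": 0, "dy": 0, "dz": 0, "twist": 0, "gripper": 1}])

```text
time: 18.85
eef_pos: [549.9, 12.5, 162.6]
eef_rot: [-0.0, 0.922, 0.386, -0.001]
force: [-0.8, -0.1, -3.1]
grip_width: 0.317
grasp_force: 59.8
```

Run:
```python
from h import *
to(550,13.3,140,.785);snap('wrist','w9');snap('scene','s9');snap('top','t9')
look('wrist',['spindle_head','spindle','hub_mouth','spindle_collar']);look('scene',['spindle','spindle_collar','hub_mouth'])
print('hub px w',proj('wrist',(550,13.3,66)),'s',proj('scene',(550,13.3,66)),'t',proj('top',(550,13.3,66)))
```

```text
t 18.85 pos [549.9  12.5 162.6] yaw 0.793 -> dx 0.7 dy -0.5 dz 22.6 twist 0.008 F [-0.8 -0.1 -3.1]
wrist spot spindle_head 0.73 [551.  13. 179.] [277. 300.]
wrist spot spindle 0.93 [555.  17. 102.] [278. 226.]
wrist spot hub_mouth 0.56 [553.  16.  67.] [277. 212.]
wrist spot spindle_collar 0.84 [557.  14. 146.] [284. 257.]
wrist spot spindle_collar 0.19 [552.  12. 180.] [281. 301.]
scene spot spindle 0.63 [550.  16.  98.] [284. 217.]
scene spot spindle 0.58 [ 409. -281.   -2.] [144. 224.]
scene spot spindle 0.28 [624.  37.  17.] [303. 263.]
scene spot spindle_collar 0.82 [ 416. -277.   50.] [141. 213.]
scene spot spindle_collar 0.73 [554.  19. 146.] [286. 205.]
scene spot hub_mouth 0.97 [541.  12.  67.] [281. 223.]
hub px w [276.73411948 216.4369414 ] s [282.58018318 225.9609437 ] t [292.3535403  205.26760544]
```

>>> apply_moves(steps=[{"dx": 0.0005, "dy": -0.0005, "dz": 0.018, "twist": 0, "gripper": 1}, {"dx": 0, "dy": 0, "dz": 0.01, "twist": 0, "gripper": 1}, {"dx": 0, "dy": 0, "dz": 0.004, "twist": 0, "gripper": 1}, {"dx": 0, "dy": 0, "dz": 0.003, "twist": 0, "gripper": 1}, {"dx": 0, "dy": 0, "dz": 0, "twist": 0, "gripper": 1}])

```text
time: 19.98
eef_pos: [550.2, 13.0, 128.9]
eef_rot: [0.0, 0.923, 0.386, -0.0]
force: [-2.8, -1.1, -0.7]
grip_width: 0.315
grasp_force: 60.1
```

Run:
```python
from h import *
to(550,13.3,118,.785);print(manip.observe()["moment"])
```

```text
t 19.98 pos [550.2  13.  128.9] yaw 0.792 -> dx 0.1 dy -0.4 dz 10.9 twist 0.007 F [-2.8 -1.1 -0.7]
[-0.41719289  0.68566773 -0.00656025]
```

>>> apply_moves(steps=[{"dx": -0.001, "dy": 0, "dz": 0.002, "twist": 0, "gripper": 1}, {"dx": 0, "dy": 0, "dz": 0.002, "twist": 0, "gripper": 1}, {"dx": 0, "dy": 0, "dz": 0.002, "twist": 0, "gripper": 1}])

```text
time: 20.35
eef_pos: [548.8, 12.3, 122.8]
eef_rot: [-0.0, 0.923, 0.386, -0.001]
force: [-6.3, -2.1, 1.7]
grip_width: 0.32
grasp_force: 60.2
```

Run:
```python
from h import *
to(550,13.3,118,.785);print(manip.observe()["moment"])
```

```text
t 20.35 pos [548.8  12.3 122.8] yaw 0.792 -> dx 1.5 dy 0.1 dz 4.8 twist 0.007 F [-6.3 -2.1  1.7]
[-0.49822739  1.46491261  0.0656165 ]
```

>>> apply_moves(steps=[{"dx": -0.001, "dy": -0.0006, "dz": 0, "twist": 0, "gripper": 1}, {"dx": 0, "dy": 0, "dz": 0.002, "twist": 0, "gripper": 1}, {"dx": 0, "dy": 0, "dz": 0.002, "twist": 0, "gripper": 1}, {"dx": 0, "dy": 0, "dz": 0.002, "twist": 0, "gripper": 1}])

```text
time: 20.85
eef_pos: [548.5, 12.1, 116.7]
eef_rot: [-0.0, 0.923, 0.386, -0.0]
force: [-4.9, -2.0, 1.1]
grip_width: 0.322
grasp_force: 60.2
```

Run:
```python
from h import *
to(550,13.3,118,.785);print(manip.observe()["moment"])
```

```text
t 20.85 pos [548.5  12.1 116.7] yaw 0.792 -> dx 1.9 dy 0.2 dz -1.3 twist 0.007 F [-4.9 -2.   1.1]
[-0.60412633  1.13770699 -0.05115073]
```

>>> apply_moves(steps=[{"dx": -0.0007, "dy": -0.0005, "dz": 0.002, "twist": 0, "gripper": 1}, {"dx": 0, "dy": 0, "dz": 0.002, "twist": 0, "gripper": 1}, {"dx": 0, "dy": 0, "dz": 0.002, "twist": 0, "gripper": 1}])

```text
time: 21.22
eef_pos: [548.0, 11.9, 110.7]
eef_rot: [0.0, 0.923, 0.386, 0.0]
force: [-1.7, -2.5, -0.3]
grip_width: 0.316
grasp_force: 59.9
```

Run:
```python
from h import *
to(550,13.3,118,.785);print(manip.observe()["moment"])
```

```text
t 21.23 pos [548.   11.9 110.7] yaw 0.792 -> dx 2.4 dy 0.4 dz -7.3 twist 0.007 F [-1.7 -2.5 -0.3]
[-0.518795    0.52812279 -0.01751302]
```

The key is already in the keyway: the tip is 21 mm deep with no axial load. I'll keep going down.

>>> apply_moves(steps=[{"dx": 0, "dy": -0.0004, "dz": 0.004, "twist": 0, "gripper": 1}, {"dx": 0, "dy": 0, "dz": 0.004, "twist": 0, "gripper": 1}, {"dx": 0, "dy": 0, "dz": 0.004, "twist": 0, "gripper": 1}], squeeze=100)

```text
time: 21.6
eef_pos: [547.6, 12.3, 98.5]
eef_rot: [-0.0, 0.923, 0.386, -0.0]
force: [-2.3, -1.7, -0.4]
grip_width: 0.313
grasp_force: 99.4
```

Run:
```python
from h import *
to(550,13.3,84,.785);print(manip.observe()["moment"])
```

```text
t 21.6 pos [547.6  12.3  98.5] yaw 0.792 -> dx 2.4 dy 1.0 dz 14.5 twist 0.007 F [-2.3 -1.7 -0.4]
[-0.46169005  0.51349878 -0.06962201]
```

>>> apply_moves(steps=[{"dx": 0, "dy": 0, "dz": 0.004, "twist": 0, "gripper": 1}, {"dx": 0, "dy": 0, "dz": 0.003, "twist": 0, "gripper": 1}, {"dx": 0, "dy": 0, "dz": 0.003, "twist": 0, "gripper": 1}])

```text
time: 21.98
eef_pos: [547.6, 12.3, 89.0]
eef_rot: [-0.0, 0.923, 0.386, 0.0]
force: [-5.3, -2.6, 6.5]
grip_width: 0.314
grasp_force: 100.8
```

>>> apply_moves(steps=[{"dx": 0, "dy": 0, "dz": 0.002, "twist": 0, "gripper": 1}, {"dx": 0, "dy": 0, "dz": 0.002, "twist": 0, "gripper": 1}, {"dx": 0, "dy": 0, "dz": 0, "twist": 0, "gripper": 1}])

```text
time: 22.35
eef_pos: [547.6, 12.3, 85.2]
eef_rot: [-0.0, 0.923, 0.386, 0.0]
force: [-4.9, -2.9, 6.4]
grip_width: 0.313
grasp_force: 100.8
```

Run:
```python
from h import *
to(550,13.3,83.6,.785);print(manip.observe()["moment"])
```

```text
t 22.35 pos [547.6  12.3  85.2] yaw 0.792 -> dx 2.4 dy 1.0 dz 1.6 twist 0.007 F [-4.9 -2.9  6.4]
[-0.48308614  0.9994097  -0.0185241 ]
```

>>> apply_moves(steps=[{"dx": 0, "dy": 0, "dz": 0.001, "twist": 0, "gripper": 1}, {"dx": 0, "dy": 0, "dz": 0.001, "twist": 0, "gripper": 1}, {"dx": 0, "dy": 0, "dz": 0, "twist": 0, "gripper": 1}])

```text
time: 22.72
eef_pos: [547.7, 12.3, 83.8]
eef_rot: [0.0, 0.923, 0.386, 0.0]
force: [-7.5, -2.4, 12.7]
grip_width: 0.318
grasp_force: 101.6
```

>>> apply_moves(steps=[{"dx": 0, "dy": 0, "dz": 0.001, "twist": 0, "gripper": 1}, {"dx": 0, "dy": 0, "dz": 0, "twist": 0, "gripper": 1}, {"dx": 0, "dy": 0, "dz": 0, "twist": 0, "gripper": 1}])

```text
time: 23.1
eef_pos: [547.7, 12.3, 83.7]
eef_rot: [0.0, 0.923, 0.386, 0.0]
force: [-11.7, -2.5, 25.0]
grip_width: 0.315
grasp_force: 103.4
```

The axial force jumped to 25 N at 83.7 mm, where the collar was predicted to seat. One last picture before handing in.

Run:
```python
from h import *
to(550,13.3,83.6,.785);snap('scene','s10');snap('wrist','w10')
look('scene',['tall_crucible','squat_crucible','lidded_crucible','spindle'])
a=cv2.imread('pics/s10.png')[180:300,210:360];b=cv2.imread('pics/w10.png')
cv2.imwrite('pics/fin.png',np.hstack([cv2.resize(a,(400,320),interpolation=cv2.INTER_CUBIC),b[100:420,80:480]]))
```

```text
t 23.1 pos [547.7  12.3  83.7] yaw 0.792 -> dx 2.3 dy 1.0 dz 0.1 twist 0.007 F [-11.7  -2.5  25. ]
scene spot tall_crucible 0.91 [624.  36.  17.] [303. 264.]
scene spot squat_crucible 0.89 [663. 322.  -1.] [430. 249.]
scene spot squat_crucible 0.8 [496.  67.  16.] [298. 213.]
scene spot squat_crucible 0.57 [604. 363.  -1.] [435. 224.]
scene spot lidded_crucible 0.89 [524. -61.  15.] [248. 237.]
scene spot spindle 0.74 [ 410. -284.   -4.] [143. 225.]
scene spot spindle 0.72 [548.  18.  19.] [284. 236.]
```

View pics/fin.png

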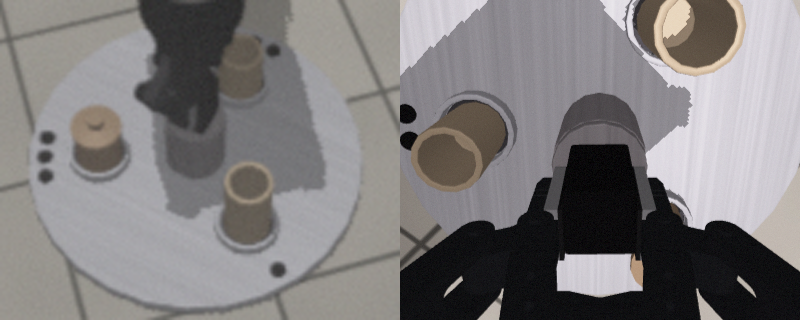

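The picture shows the tall crucible upright in the one-dot pocket (left panel, 248,205) and the squat one in the two-dot pocket (242,72). The lidded crucible is untouched at (97,135), and the spindle's collar is flush on the hub (195,130).

```bash
python3 -c "
from plant import manip
print(manip.finish_job())"
```

```text
the job is handed in; nothing more can be done
None
```

I handed the job in at about 23 s: the tall crucible stands in pocket one, the squat one in pocket two, and the keyed spindle is fully home in the hub, still gripped and held down with about 25 N.

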